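# Load and clamp a terminal board in the drilling jig

### The job

Load the loose dark wooden terminal board into the drilling jig by pushing it with the fingertips, never lifting or tipping it: square it against the long fence, slide it flat under the low metal bridge until it is fully home against the end stop. Then push the cam lever round by its upright handle as far as it goes, so that the cam clamps the board against the fence, and leave everything else where it is.

Things in the scene. Friction and masses are not known exactly. Their poses are not given: they have to be found in the camera images.
- jig: Drilling jig, fixed: plywood base board, top 21 mm above the table, reaching from x -142 to +62 and y -132 to +242 mm in its own axes (x roughly away from the robot, y roughly to its left, z up). Origin: underside, on the table. A metal fence 15 mm high runs along y on the far side, guiding face at x = +40, y -92 to +240. The open side for loading is +y; the board slides towards -y.
- bridge (a point): Middle of the opening under the steel bridge, on the base board, jig axes. The opening is 73 mm wide (fence face to a near guide block of 15 mm height), 15 mm high and 50 mm long in y; the bridge bar is 8 mm thick, and a steel drill bush on it reaches 50 mm above the table. Lies at jig x = 3.5, y = -60 mm.
- home (a point): Where the board's origin lies when it is home (on the base board, jig axes): jig x = +5, y = -35 mm. The board's -y end then meets the end stop, a metal bar 15 mm high with its face at jig y = -100, and its +y tail end is at jig y = +30, 65 mm outside the bridge.
- board: Flat dark wooden terminal board, loose on the base board at the open (+y) side of the bridge: 70 mm (its x) by 130 mm (its y) by 12 mm thick, about 0.16 kg, with small corner holes and two 10 mm holes side by side near its tail (+y) end. Origin: centre of its underside. Starts turned by up to 0.3 rad and some centimetres off the fence; its -y end goes under the bridge first.
- cam (a joint): Eccentric cam lever, vertical pivot at jig x = -47.6, y = -5 mm. Radians: 0 = open, lever points to jig -x (to the robot); grows clockwise from above; at 1.5, its end of travel, it points to +y beside the board. Stays where left; about 2 N at the handle turns it, up to 6 N at the end. Touches a board on the fence at about 1.1, then presses it to the fence. Starts at 0 to 0.3.
- cam_handle (a point): Middle of the upright black handle post at the end of the cam lever: 20 mm across, standing 43 to 81 mm above the table, 65 mm from the pivot; this point is 63 mm above the table. Under it the flat lever bar lies 37 to 43 mm above the table.
- terminal_1: Bystander: finished terminal plate with two posts, 62 x 62 x 24 mm, on the table behind the fence. Leave alone.
- terminal_2: Bystander: a second such terminal plate, behind the fence. Leave alone.
- marker: Bystander: felt marker 138 mm long, 18 mm thick, on the table to the right of the jig. Leave alone.
- try_square: Bystander: try square 115 x 180 x 16 mm, on the table to the left of the jig. Leave alone.

How it is judged (in metres and radians):
On the way, in this order (a step that is already met when the one before it is completed fails the run):
1. the board lies under the bridge, home against the end stop (y of board in the frame of jig below -0.0325 m and x of board in the frame of jig above -0.002 m), for 0.2 s.
2. the cam lever is swung round to its clamped position (value of joint cam above 1.25 rad), for 0.2 s.
At the end, for the whole second after the job is handed in: The board lies flat on the base board under the bridge, within 2.5 mm of the end stop and 1.5 mm of the fence, square to it within 0.03 rad, at rest, and the cam lever stands beyond 1.25 rad, clamping it (y of board in the frame of jig below -0.0325 m and x of board in the frame of jig above 0.0035 m and z of board in the frame of jig below 0.0225 m and angle between the y axis of board and the y axis of jig, either way round below 0.03 rad and angle between board's own z axis and vertical below 0.03 rad and value of joint cam above 1.25 rad and linear speed of board below 0.01 m/s); the robot touches nothing.
It fails at once if the board is lifted (height (world z) of board above 0.028 m).
It fails at once if the board is tipped (angle between board's own z axis and vertical above 0.1 rad).
It fails at once if a bystander is disturbed (distance of any of terminal_1, terminal_2, marker, try_square from where it was at the start of the episode above 0.02 m).
It also fails if it takes over 64 s, if anything falls off the work surface, if the arm or the gripper's body presses on something with over 40 N, if the wrist force passes 120 N, or if a joint passes its speed limit or range.

### The arm

A 7-joint arm with a two-finger parallel gripper is mounted at the origin on a cart in front of the work surface, level with it; the furniture and walls round the work are solid. World frame = base frame: x ahead of the robot, y to its left, z up, the work surface at z = 0. Lengths are in mm, angles in rad, forces in N, time in s.
With the tool pointing down it reaches from about 425 to 950 mm from the base axis. Payload 16.7 kg.
Tool frame: the origin (TCP) lies midway between the tips of the shut fingers; the grasp point (between the pads) lies 19 mm behind it; z points along the fingers, y is the direction in which the jaws open and shut (so a half turn about z gives the same grasp; the last joint's range is limited). The gripper opens to 94 mm and grips with 3 to 60 N. Pads are 16 mm wide; open, the fingers measure 119 mm over their backs; the gripper's body (75 mm by 177 mm) begins 78 mm behind the grasp point.
Start: joints at [-0.149, 0.426, 0.074, 1.606, -0.034, 1.111, -0.067], TCP at [674.962, -0.018, 205.467] pointing down, gripper open.
Joint ranges: [-2.85, 2.85], [-0.5, 2.14], [-1.23, 1.37], [0.21, 2.46], [-1.02, 4.16], [0.16, 2.05], [-2.73, 2.73]. Speed limits (rad/s): [1.89, 1.89, 2.39, 2.39, 3.01, 3.01, 3.01].

### API

Orientations are given as [roll, pitch, yaw] about the fixed x, y, z axes, in that order (R = Rz(yaw) Ry(pitch) Rx(roll)).
In Python, from cell import bot gives the robot as it stands.
- The arm moves only by the tool step_arm, never from a script. Its argument "plan" is a list that holds one entry, the list of rows, each a list of 6 numbers: the shift along the tool's x, y, z in cm, then the turn, a rotation vector about the tool's x, y, z in degrees. A call has 1 to 20 rows; each row is the pose to reach, as a shift and turn from the pose commanded when the call began, along the tool's axes at that moment; what a row does not reach only later rows make up. A row lasts 1/8 s, in which the tool goes at most 62.5 mm and 10.7 degrees, less where a joint would pass 70% of its speed; a pose out of reach is approached as far as the arm can. A call with a gripper value outside its range is refused whole. "hand" is the opening, from -1 (shut) to 1 (fully open), so that 0 is half open, set as the call begins (left out, the last holds). The fingers move at their own pace and stop on an object; the grip force is fixed at half the most. Time passes only in rows, so rows that repeat a pose let the fingers close. It gives the time, the measured TCP pose, the force and the opening at its end, in the units of the state.
- bot.sense(): the state, without advancing time (a new reading comes with each control period).
- bot.capture(name): name is "scene" or "side" or "wrist"; returns the picture (480x640x3 uint8, red, green, blue); there is no depth.
- bot.get_calibration(name): a dict with "mtx" (3x3 intrinsics, pixels), "k1" (the pictures are not rectified: a ray, as slopes to the right and down, at radius r is drawn at 1 + k1 r^2 times it, then the intrinsics apply), "eye" and "attitude" of the camera in the world; the wrist camera has in their place "hand_eye" (4x4, takes a point from camera to tool coordinates, whose origin is the TCP and whose axes are the flange's). Camera axes: x right, y down, z forward; pixel columns grow to the right and rows downward; lengths in mm; the calibration is good to about 2 mm. A picture is of the moment at which its call begins: read the wrist's pose just before it. get_calibration takes no time and is no camera call.
- bot.sign_off(): hands the job in, once; it reports no verdict.
The state is a dict: "clock": time; "joint_pos": joint angles; "joint_vel": joint speeds; "joint_efforts": joint torques, N m; "position": TCP position; "orientation": TCP orientation; "force": force on the tool from outside, world axes, zero at the start; "ft_torque": the same for the moment, N m; "gripper_width": opening from 0.0 (shut) to 1.0 (fully open).
Only numpy, scipy, OpenCV 4.12 (cv2) and the standard library are available. Lean on these libraries where they do the work, as an engineer would, in place of code of your own. Each camera call takes 0.05 s, during which the arm holds its last target.

## Working session

There is one attempt and no reset: what is moved stays moved. The work goes in short steps, Python scripts to look and compute and a tool call to move; the robot and the scene stay as the last step left them, time stands still between calls to the robot, and variables do not carry over. Pictures are saved under pics/ and viewed, and the job is handed in when it is done.

Besides the shell and the picture viewer there is one more tool, called after "Request:" as name(argument=value, ...), one argument or row to a line, values as JSON. step_arm: Moves the arm, as the interface text tells. Its arguments: {"type":"object","properties":{"plan":{"type":"array"},"hand":{"type":"number"}},"required":["plan"]}

```bash
ls; mkdir -p pics; python3 - <<'E'
from cell import bot
import cv2,json
s=bot.sense();print({k:s[k] for k in('clock','position','orientation','force','gripper_width')})
for n in('scene','side','wrist'):
    print(n,bot.get_calibration(n))
    cv2.imwrite(f'pics/{n}0.png',bot.capture(n)[:,:,::-1])
E
```

```text
pics
{'clock': 0.0, 'position': array([ 6.74593365e+02, -4.28705380e-02,  2.04801403e+02]), 'orientation': array([-3.14037759e+00,  1.30825611e-04,  1.57077923e+00]), 'force': array([1.45170725, 0.5238808 , 0.01346003]), 'gripper_width': 0.998992410103549}
scene {'mtx': array([[528.09878075,   0.        , 322.36940779],
       [  0.        , 528.09878075, 231.44430656],
       [  0.        ,   0.        ,   1.        ]]), 'k1': 0.027274450828969034, 'eye': array([ 63.49559004, 604.05607658, 741.91972245]), 'attitude': array([-2.32797599e+00, -1.87405388e-03, -2.30872748e+00])}
side {'mtx': array([[486.08266829,   0.        , 322.62290613],
       [  0.        , 486.08266829, 233.47364497],
       [  0.        ,   0.        ,   1.        ]]), 'k1': -0.09693140701580455, 'eye': array([ 290.24045065, -655.37635731,  752.46005465]), 'attitude': array([-2.26010823,  0.01399166, -0.36696119])}
wrist {'mtx': array([[351.26060751,   0.        , 319.84400428],
       [  0.        , 351.26060751, 239.51928256],
       [  0.        ,   0.        ,   1.        ]]), 'k1': -0.030093933406916868, 'hand_eye': array([[ 7.97293693e-04, -9.69153233e-01, -2.46457655e-01,
         7.16274657e+01],
       [ 9.99999643e-01,  7.03805825e-04,  4.67413837e-04,
        -4.08359189e-02],
       [-2.79537298e-04, -2.46457940e-01,  9.69153448e-01,
        -1.79033495e+02],
       [ 0.00000000e+00,  0.00000000e+00,  0.00000000e+00,
         1.00000000e+00]])}
```

View pics/scene0.png

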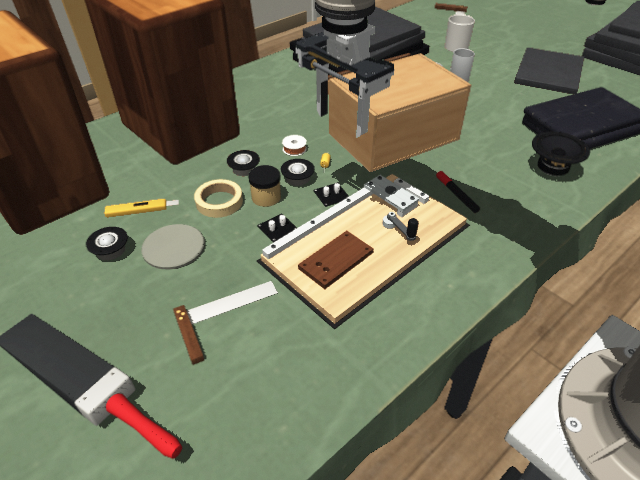

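View pics/side0.png

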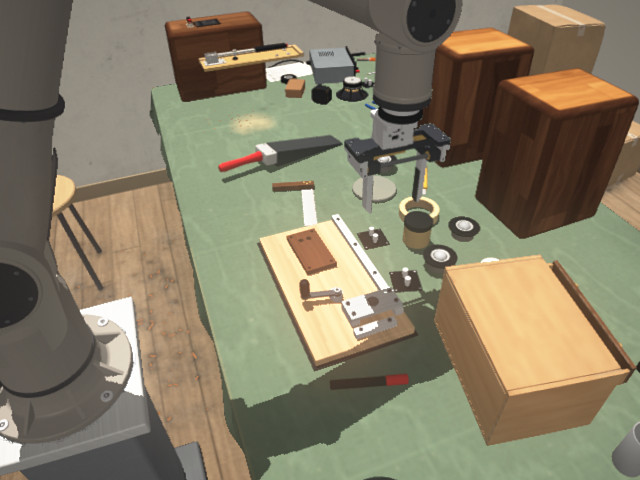

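View pics/wrist0.png

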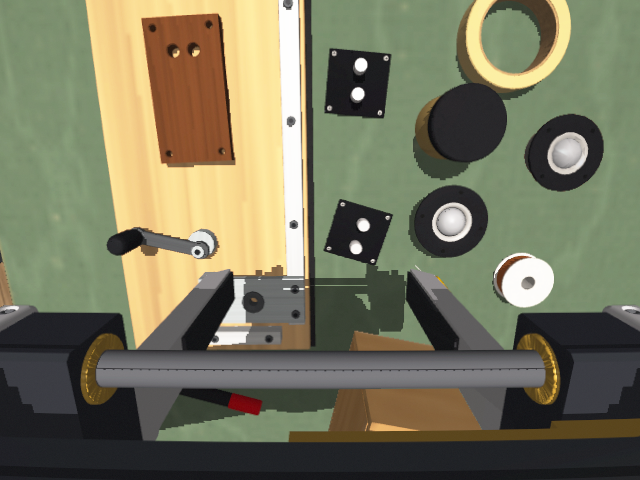

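```bash
cat > h.py <<'E'
import numpy as np,cv2
from scipy.spatial.transform import Rotation as Ro
from cell import bot
def campose(n,s=None):
    c=bot.get_calibration(n)
    if n=='wrist':
        s=s or bot.sense()
        R=Ro.from_euler('xyz',s['orientation']).as_matrix();H=c['hand_eye']
        return c,R@H[:3,:3],R@H[:3,3]+s['position']
    return c,Ro.from_euler('xyz',c['attitude']).as_matrix(),c['eye']
def dist(c):return np.array([c['k1'],0,0,0,0.])
def cast(cp,px,z):
    c,R,e=cp
    u=cv2.undistortPoints(np.array(px,float).reshape(-1,1,2),c['mtx'],dist(c)).reshape(-1,2)
    d=np.c_[u,np.ones(len(u))]@R.T
    return e+d*((z-e[2])/d[:,2])[:,None]
def proj(cp,P):
    c,R,e=cp
    q=(np.array(P,float).reshape(-1,3)-e)@R
    return cv2.projectPoints(q,np.zeros(3),np.zeros(3),c['mtx'],dist(c))[0].reshape(-1,2)
def boardmask(im):
    h=cv2.cvtColor(im,cv2.COLOR_RGB2HSV)
    m=((h[...,0]<14)&(h[...,1]>110)&(h[...,2]>40)&(h[...,2]<150)).astype('uint8')*255
    return m
E
python3 - <<'E'
from h import *
np.set_printoptions(precision=1,suppress=True)
im=cv2.imread('pics/wrist0.png')[:,:,::-1].copy()
cp=campose('wrist');print(cp[2])
m=boardmask(im);cs,_=cv2.findContours(m[:200,:300].copy(),0,2);c=max(cs,key=cv2.contourArea)
print(cv2.contourArea(c),cv2.approxPolyDP(c,6,True)[:,0])
x=cv2.resize(im[0:330,80:330],None,fx=2.3,fy=1.8)
hs=cv2.cvtColor(im,cv2.COLOR_RGB2GRAY).astype(int)
for y in(20,60,100,150,200,240): print(y,hs[y,270:320].tolist())
E
python3 - <<'E'
import cv2
a=cv2.imread('pics/wrist0.png');cv2.imwrite('pics/wc.png',cv2.resize(a[180:380,90:350],None,fx=3,fy=3,interpolation=2))
a=cv2.imread('pics/scene0.png');cv2.imwrite('pics/sc.png',cv2.resize(a[160:340,250:480],None,fx=3,fy=3,interpolation=2))
a=cv2.imread('pics/side0.png');cv2.imwrite('pics/dc.png',cv2.resize(a[200:380,240:440],None,fx=3,fy=3,interpolation=2))
E
```

```text
[674.8  71.6 384. ]
10826.5 [[217  14]
 [142  19]
 [162 162]
 [233 159]]
20 [231, 230, 230, 230, 230, 230, 229, 225, 212, 246, 254, 254, 254, 254, 254, 254, 254, 254, 254, 254, 254, 254, 254, 254, 254, 254, 254, 253, 207, 96, 186, 231, 225, 198, 131, 50, 47, 47, 45, 47, 44, 105, 135, 135, 136, 135, 134, 135, 135, 134]
60 [229, 230, 231, 231, 231, 229, 229, 229, 227, 223, 237, 254, 254, 254, 254, 254, 254, 254, 254, 254, 254, 254, 254, 254, 254, 254, 254, 254, 251, 186, 193, 232, 231, 221, 171, 84, 44, 47, 48, 48, 48, 52, 112, 135, 135, 135, 136, 135, 136, 136]
100 [228, 229, 229, 230, 230, 230, 229, 229, 230, 231, 218, 225, 250, 253, 253, 253, 254, 253, 253, 254, 254, 254, 254, 254, 254, 254, 254, 254, 254, 245, 159, 202, 230, 229, 218, 154, 62, 47, 49, 49, 49, 48, 113, 137, 136, 136, 136, 136, 136, 135]
150 [226, 226, 227, 228, 229, 230, 232, 234, 235, 236, 236, 235, 220, 240, 251, 252, 252, 253, 252, 252, 252, 253, 253, 253, 253, 253, 253, 253, 252, 252, 241, 159, 206, 230, 228, 213, 140, 56, 48, 49, 51, 49, 51, 116, 137, 137, 137, 137, 137, 138]
200 [227, 226, 225, 225, 226, 226, 227, 228, 230, 232, 234, 235, 234, 233, 235, 249, 252, 252, 253, 252, 252, 252, 252, 252, 252, 252, 252, 252, 252, 251, 252, 245, 171, 208, 229, 226, 209, 132, 55, 49, 49, 48, 49, 55, 117, 138, 140, 141, 140, 139]
240 [229, 229, 227, 225, 224, 225, 225, 225, 226, 227, 229, 230, 233, 232, 233, 220, 242, 250, 250, 250, 250, 250, 251, 251, 250, 250, 250, 249, 249, 249, 249, 251, 237, 154, 205, 227, 220, 186, 109, 50, 47, 49, 47, 42, 117, 142, 140, 139, 139, 139]
```

View pics/wc.png

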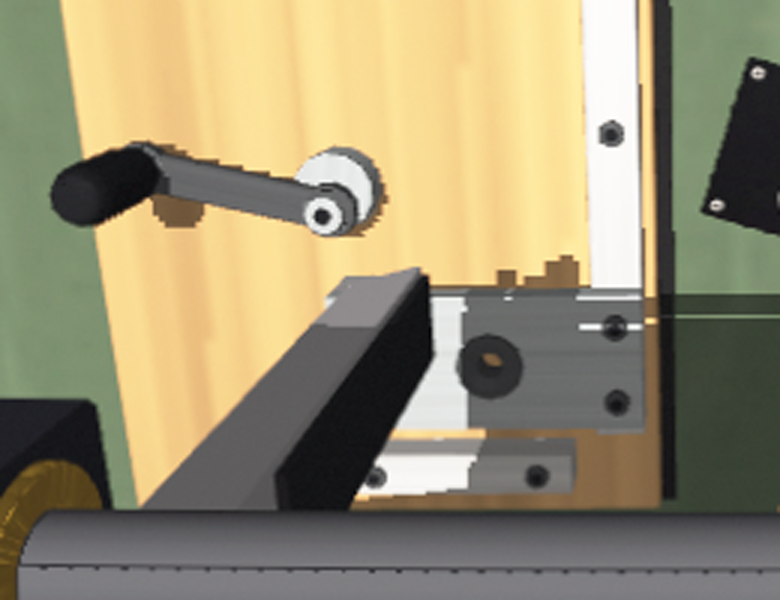

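View pics/sc.png

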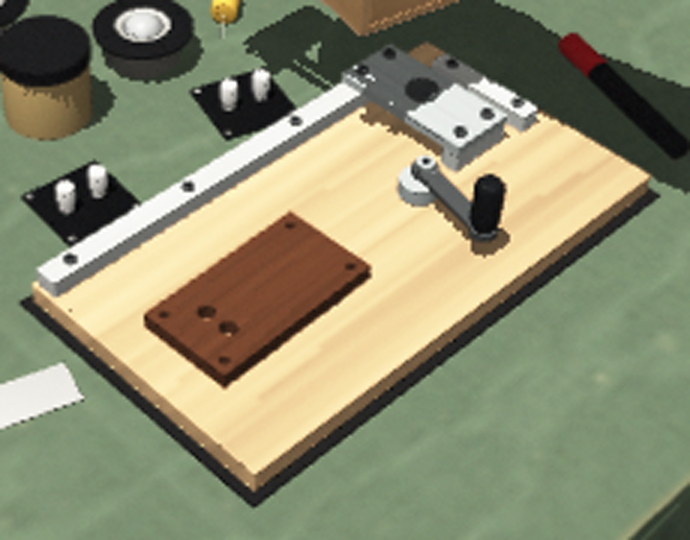

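View pics/dc.png

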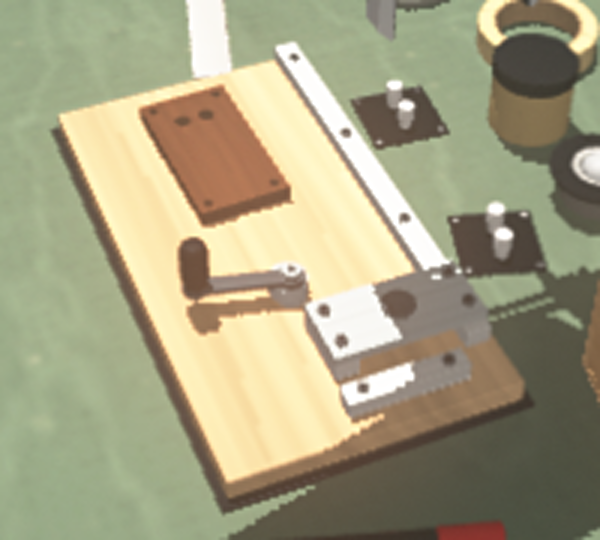

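```bash
python3 - <<'E'
from h import *
np.set_printoptions(precision=1,suppress=True)
w=campose('wrist');s=campose('scene');d=campose('side')
print('fence36',cast(w,[(278.5,20),(280,60),(281.2,100),(282.7,150),(284.7,200),(285.5,240)],36.))
print('fence far edge',cast(w,[(298.3,20),(299,60),(300,100),(301,150),(302.3,200),(303,240)],36.))
print('board33',cast(w,[(217.5,13.5),(142,18.5),(162,163),(233.5,159.5)],33.))
print('scene corners nl,fl,nr',cast(s,[(336.7,318.7),(261.7,255.7),(466.7,221)],21.))
print('side corners nl,nr,fr',cast(d,[(260,239.3),(316,362.7),(414.7,329.3)],21.))
print('pivot w',cast(w,[(197,252)],47.),'s',cast(s,[(250+427/3,160+162/3)],47.),'d',cast(d,[(240+291/3,200+268/3)],47.))
print('handle top w',cast(w,[(116,245)],81.),'s',cast(s,[(250+489/3,160+180/3)],81.),'d',cast(d,[(240+192/3,200+242/3)],81.))
print('bridge edge w z=44',cast(w,[(90+560/3,180+291/3),(90+640/3,180+291/3)],44.))
E
```

```text
fence36 [[637.6 185.   36. ]
 [638.2 151.9  36. ]
 [638.5 117.3  36. ]
 [638.8  71.9  36. ]
 [639.6  23.6  36. ]
 [639.5 -17.5  36. ]]
fence far edge [[655.3 185.   36. ]
 [655.5 151.9  36. ]
 [656.  117.3  36. ]
 [656.4  71.9  36. ]
 [657.1  23.6  36. ]
 [657.4 -17.4  36. ]]
board33 [[582.5 191.7  33. ]
 [513.5 188.6  33. ]
 [519.2  59.9  33. ]
 [590.1  63.   33. ]]
scene corners nl,fl,nr [[ 451.8  216.4   21. ]
 [ 654.6  220.    21. ]
 [ 453.3 -147.7   21. ]]
side corners nl,nr,fr [[ 455.4  211.7   21. ]
 [ 456.9 -159.9   21. ]
 [ 659.1 -158.5   21. ]]
pivot w [[551.4 -27.1  47. ]] s [[550.7 -28.4  47. ]] d [[551.7 -27.9  47. ]]
handle top w [[490.5 -10.7  81. ]] s [[489.6 -13.4  81. ]] d [[488.4 -12.7  81. ]]
bridge edge w z=44 [[630.3 -54.7  44. ]
 [657.7 -54.6  44. ]]
```

The wrist view shows the board with corners at (217,14), (142,19), (162,162) and (233,159). The fence edge runs (279,20) to (286,240), the lever handle is at (116,245), and the bridge is at the lower centre.

From these, the jig origin is about (599, -23) with yaw about 0.010. The board centre is about (551, 126) with yaw 0.044, and its size measures 69x129, which matches the spec. I start with shut fingers on the board's near side.

Request:
step_arm(
  plan=[
    [[3,-4.5,0,0,0,-0.6],[6.5,-9,1,0,0,-0.6],[10,-13.5,3,0,0,-0.6],[13,-18,5,0,0,-0.6],[13,-18,9,0,0,-0.6],[13,-18,13,0,0,-0.6],[13,-18,15.5,0,0,-0.6],[13,-18,16.5,0,0,-0.6],[13,-18,17.2,0,0,-0.6],[13,-18,17.7,0,0,-0.6],[13,-18,18,0,0,-0.6],[13,-18,18,0,0,-0.6]],
  ],
  hand=-1,
)

```text
clock: 1.65
position: [495.1, 130.0, 25.7]
orientation: [3.141, -0.0, 1.581]
force: [0.7, -0.2, -0.2]
gripper_width: 0.006
```

Request:
step_arm(
  plan=[
    [[0,0.5,0,0,0,0],[0,0.9,0,0,0,0],[0,1.3,0,0,0,0],[0,1.7,0,0,0,0],[0,2.1,0,0,0,0],[0,2.5,0,0,0,0],[0,2.9,0,0,0,0],[0,3.3,0,0,0,0],[0,3.7,0,0,0,0],[0,4.1,0,0,0,0],[0,4.5,0,0,0,0],[0,4.9,0,0,0,0],[0,5.2,0,0,0,0],[0,5.2,0,0,0,0]],
  ],
)

```text
clock: 3.4
position: [547.4, 130.5, 25.5]
orientation: [3.141, -0.0, 1.581]
force: [-0.5, 0.5, 2.8]
gripper_width: 0.006
```

```bash
python3 - <<'E'
from h import *
s=bot.sense();print(s['position'],s['force'])
im=bot.capture('wrist');cv2.imwrite('pics/w1.png',im[:,:,::-1])
E
```

```text
[547.40298678 130.52308497  25.48655487] [-0.51049021  0.52800824  2.7810099 ]
```

View pics/w1.png

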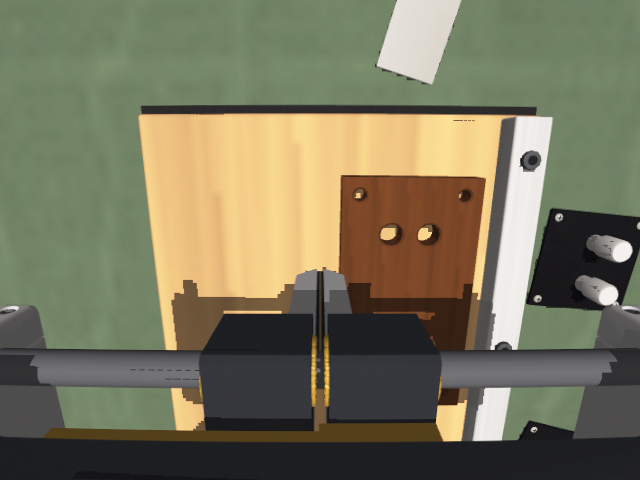

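The board stayed square: its tail corners are at (341,176) and (485,178), and the gap to the fence is about 8 mm. I press on to contact.

Request:
step_arm(
  plan=[
    [[0,0.3,0,0,0,0],[0,0.5,0,0,0,0],[0,0.7,0,0,0,0],[0,0.85,0,0,0,0],[0,0.95,0,0,0,0],[0,1.05,0,0,0,0],[0,1.1,0,0,0,0],[0,1.1,0,0,0,0]],
  ],
)

```text
clock: 4.45
position: [557.0, 130.5, 25.3]
orientation: [-3.14, 0.0, 1.581]
force: [-7.8, 0.3, 6.3]
gripper_width: 0.005
```

```bash
python3 - <<'E'
from h import *
np.set_printoptions(precision=1,suppress=True)
s=bot.sense();print(s['position'],s['force'])
w=campose('wrist')
im=bot.capture('wrist');cv2.imwrite('pics/w2.png',im[:,:,::-1])
m=boardmask(im);m[290:]=0
cs,_=cv2.findContours(m,0,2);c=max(cs,key=cv2.contourArea);p=cv2.approxPolyDP(c,4,True)[:,0]
print(np.c_[p,cast(w,p,33.)])
E
```

```text
[557.  130.5  25.3] [-7.8  0.3  6.3]
[[342.  176.  567.1 190.2  33. ]
 [339.  272.  566.9 141.4  33. ]
 [348.  289.  571.8 132.   33. ]
 [471.  289.  636.4 132.6  33. ]
 [485.  179.  636.6 189.8  33. ]]
```

View pics/w2.png

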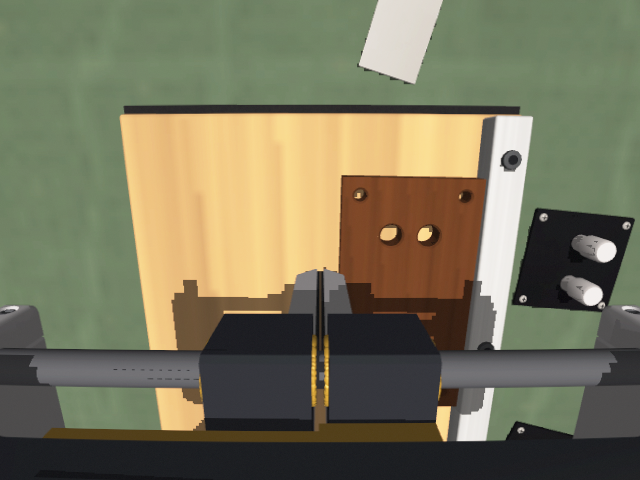

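Contact with the fence is confirmed (8 N) and the tail is at y≈190. Next: back off, go round behind the tail, and set the fingers about 35 mm apart for a two-point push.

Request:
step_arm(
  plan=[
    [[0,-0.8,0,0,0,0],[0,-1.5,-1,0,0,0],[0,-1.5,-4,0,0,0],[3,0,-5,0,0,0],[6,2,-5,0,0,0],[8.5,4.2,-5,0,0,0],[8.5,4.4,-4,0,0,0],[8.5,4.4,-2,0,0,0],[8.5,4.4,-0.7,0,0,0],[8.5,4.4,0,0,0,0],[8.5,4.4,0,0,0,0]],
  ],
  hand=-0.25,
)

```text
clock: 5.88
position: [600.6, 215.7, 24.9]
orientation: [-3.141, 0.0, 1.581]
force: [0.4, 0.2, 0.1]
gripper_width: 0.376
```

```bash
python3 - <<'E'
from h import *
np.set_printoptions(precision=1,suppress=True)
s=bot.sense();print(s['position'],s['force'],s['gripper_width'])
w=campose('wrist')
im=bot.capture('scene');cv2.imwrite('pics/s3.png',cv2.resize(im[120:340,230:480],None,fx=3,fy=2.7)[:,:,::-1])
E
```

```text
[600.6 215.7  24.9] [0.4 0.2 0.1] 0.3758444139765461
```

View pics/s3.png

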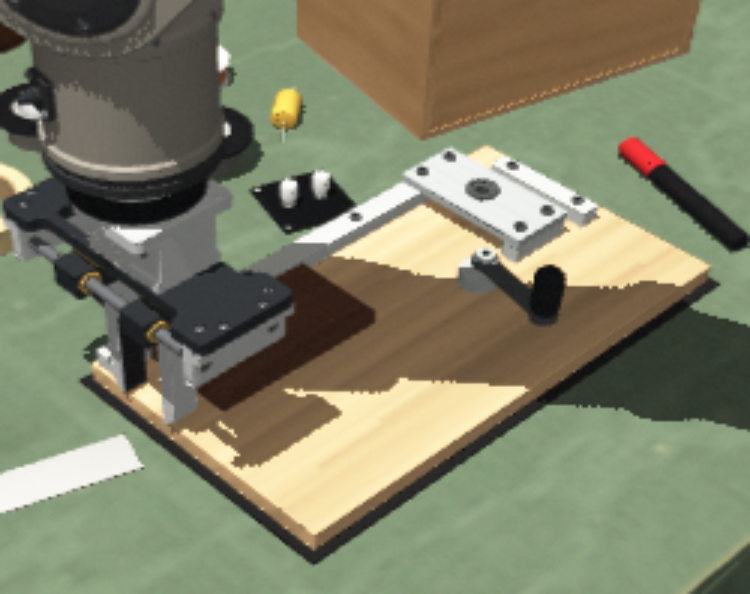

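Fingers sit behind the tail and the handle is clear. I push to just before the bridge, then check.

Request:
step_arm(
  plan=[
    [[-0.8,0,0,0,0,0],[-1.4,0,0,0,0,0],[-2,0,0,0,0,0],[-2.6,0,0,0,0,0],[-3.3,0,0,0,0,0],[-4,0,0,0,0,0],[-4.7,0,0,0,0,0],[-5.4,0,0,0,0,0],[-6.1,0,0,0,0,0],[-6.8,0,0,0,0,0],[-7.5,0,0,0,0,0],[-8.2,0,0,0,0,0],[-8.9,0,0,0,0,0],[-9.6,0,0,0,0,0],[-10.3,0,0,0,0,0],[-11,0,0,0,0,0],[-11.7,0,0,0,0,0],[-12.3,0,0,0,0,0],[-12.3,0,0,0,0,0]],
  ],
)

```text
clock: 8.3
position: [602.3, 92.1, 25.4]
orientation: [-3.141, 0.0, 1.58]
force: [-0.6, -0.0, 0.0]
gripper_width: 0.377
```

```bash
python3 - <<'E'
from h import *
np.set_printoptions(precision=1,suppress=True)
s=bot.sense();print(s['position'],s['force'],s['gripper_width'])
im=bot.capture('scene');a=cv2.resize(im[140:320,270:480],(400,360))
im=bot.capture('side');b=cv2.resize(im[190:370,240:440],(400,360));cv2.imwrite('pics/s4.png',np.hstack([a,b])[:,:,::-1])
E
```

```text
[602.3  92.1  25.4] [-0.6 -0.   0. ] 0.3768574431363155
```

View pics/s4.png

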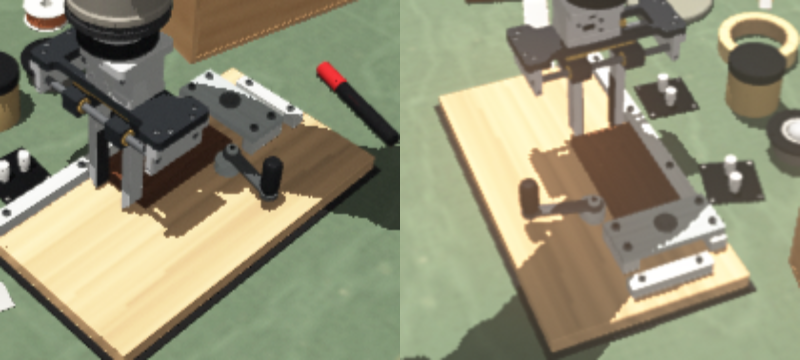

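Both views show the board square along the fence with its front just short of the bridge. I push on through.

Request:
step_arm(
  plan=[
    [[-0.5,0,0,0,0,0],[-1,0,0,0,0,0],[-1.5,0,0,0,0,0],[-2,0,0,0,0,0],[-2.5,0,0,0,0,0],[-3,0,0,0,0,0],[-3.5,0,0,0,0,0],[-3.5,0,0,0,0,0]],
  ],
)

```text
clock: 9.4
position: [602.8, 57.5, 25.5]
orientation: [3.142, 0.0, 1.581]
force: [-0.4, 0.4, -0.6]
gripper_width: 0.373
```

```bash
python3 - <<'E'
from h import *
np.set_printoptions(precision=1,suppress=True)
s=bot.sense();print(s['position'],s['force'],s['ft_torque'])
im=bot.capture('scene');a=cv2.resize(im[140:320,270:480],(400,360))
im=bot.capture('side');b=cv2.resize(im[190:370,240:440],(400,360));cv2.imwrite('pics/s5.png',np.hstack([a,b])[:,:,::-1])
E
```

```text
[602.8  57.5  25.5] [-0.4  0.4 -0.6] [ 0.  -0.1 -0. ]
```

View pics/s5.png

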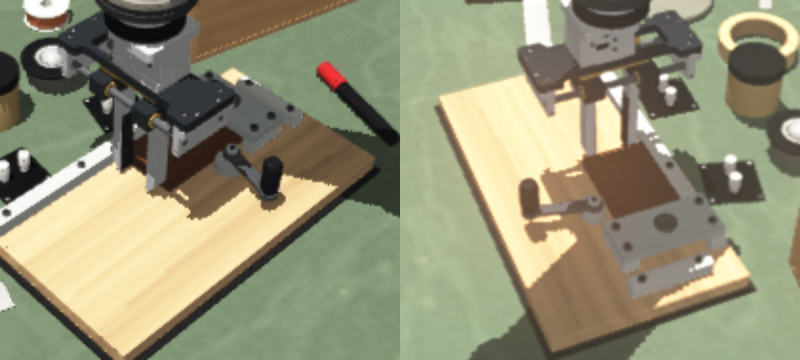

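The front end is under the bridge and moving freely. I carry on to the stop, expected at TCP y≈12–15.

Request:
step_arm(
  plan=[
    [[-0.5,0,0,0,0,0],[-1,0,0,0,0,0],[-1.5,0,0,0,0,0],[-2,0,0,0,0,0],[-2.5,0,0,0,0,0],[-3,0,0,0,0,0],[-3.5,0,0,0,0,0],[-3.8,0,0,0,0,0],[-4,0,0,0,0,0],[-4,0,0,0,0,0]],
  ],
)

```text
clock: 10.75
position: [603.2, 18.0, 25.5]
orientation: [3.142, 0.0, 1.581]
force: [-0.2, 0.3, 1.0]
gripper_width: 0.378
```

Request:
step_arm(
  plan=[
    [[-0.15,0,0,0,0,0],[-0.3,0,0,0,0,0],[-0.45,0,0,0,0,0],[-0.6,0,0,0,0,0],[-0.6,0,0,0,0,0]],
  ],
)

```text
clock: 11.38
position: [603.2, 17.5, 25.5]
orientation: [3.141, -0.005, 1.585]
force: [-2.0, 24.8, 1.4]
gripper_width: 0.374
```

The board hit a firm stop: 25 N at TCP y 17.5. I back off, rise, shut the fingers and go to a viewpoint to verify and measure the handle.

Request:
step_arm(
  plan=[
    [[0.5,0,0,0,0,0],[1.6,0,0,0,0,0],[2.5,0,0,0,0,0],[2.5,0,-4,0,0,0],[2.5,0,-9,0,0,0],[1,-1,-14,0,0,0],[-3,-3,-18,0,0,0],[-7,-6,-18,0,0,0],[-11,-8,-18,0,0,0],[-11.7,-8.3,-18,0,0,0],[-11.7,-8.3,-18,0,0,0]],
  ],
  hand=-1,
)

```text
clock: 12.75
position: [521.6, -105.6, 205.6]
orientation: [3.141, -0.0, 1.581]
force: [0.3, 0.3, -0.1]
gripper_width: 0.007
```

```bash
python3 - <<'E'
from h import *
np.set_printoptions(precision=1,suppress=True)
s=bot.sense();print(s['position'],s['orientation'],s['force'])
im=bot.capture('wrist');cv2.imwrite('pics/w6.png',im[:,:,::-1])
E
```

```text
[ 521.6 -105.6  205.6] [ 3.1 -0.   1.6] [ 0.3  0.3 -0.1]
```

View pics/w6.png

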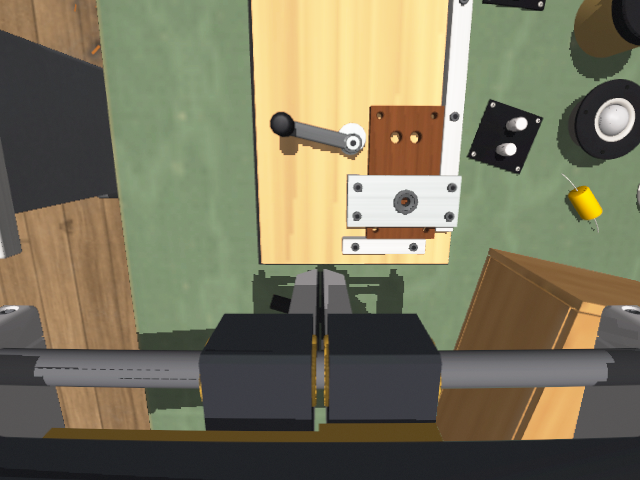

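The board's front end shows beyond the bridge, meeting the stop bar at row ~238. Its tail is at row ~107, columns 370–444. The handle top is at (283,124) and the pivot at (352,142).

```bash
python3 - <<'E'
from h import *
np.set_printoptions(precision=1,suppress=True)
im=cv2.imread('pics/w6.png')[:,:,::-1].copy()
w=campose('wrist')
m=boardmask(im);m[200:]=0;m[:,:340]=0;m[:,460:]=0
c=max(cv2.findContours(m,0,2)[0],key=cv2.contourArea);p=cv2.approxPolyDP(c,3,True)[:,0];print(np.c_[p,cast(w,p,33.)])
e=cast(w,[(370.5,106.5),(444.5,107)],33.);print('tail',e)
print('fence',cast(w,[(458,20),(443,150)],36.))
print('piv',cast(w,[(353,142.5)],47.),'handle top',cast(w,[(283,124)],81.))
print('bridge +y edge',cast(w,[(348,175.5),(460,176)],44.))
print('stop face top', cast(w,[(390,238.5)],36.),'base -y edge',cast(w,[(330,264)],21.))
x=im[80:270,240:470];cv2.imwrite('pics/w6c.png',cv2.resize(x,None,fx=3.3,fy=3,interpolation=2)[:,:,::-1])
# arc
piv=np.array([551.4,-27.5]);a=0.010
J=np.array([[np.cos(a),-np.sin(a)],[np.sin(a),np.cos(a)]])
for th in(0.245,.5,.8,1.1,1.3,1.5):
  for off in(26,18):
    q=np.array([-65*np.cos(th),65*np.sin(th)])-off*np.array([np.sin(th),np.cos(th)])
    print(th,off,piv+J@q)
E
```

```text
[[371.  106.  569.1   8.4  33. ]
 [368.  174.  569.  -55.2  33. ]
 [438.  174.  638.5 -54.2  33. ]
 [443.  106.  637.6   9.6  33. ]
 [397.  106.  593.8   8.8  33. ]
 [396.  129.  594.1 -12.2  33. ]
 [392.  131.  590.3 -14.1  33. ]
 [389.  106.  586.2   8.6  33. ]]
tail [[568.7   7.9  33. ]
 [639.1   8.7  33. ]]
fence [[643.7  82.8  36. ]
 [640.3 -31.1  36. ]]
piv [[551.9 -25.6  47. ]] handle top [[490.5 -12.3  81. ]]
bridge +y edge [[548.4 -56.2  44. ]
 [656.3 -55.1  44. ]]
stop face top [[ 594.1 -119.8   36. ]] base -y edge [[ 533.7 -152.9   21. ]]
0.245 26 [482.1 -37.7]
0.245 18 [484.  -29.9]
0.5 26 [481.8 -19.8]
0.5 18 [485.6 -12.8]
0.8 26 [487.2   0.4]
0.8 18 [492.9   6. ]
1.1 26 [498.3  18.1]
1.1 18 [505.4  21.8]
1.3 26 [508.4  27.7]
1.3 18 [516.1  30. ]
1.5 26 [520.2  35.2]
1.5 18 [528.2  35.8]
```

View pics/w6c.png

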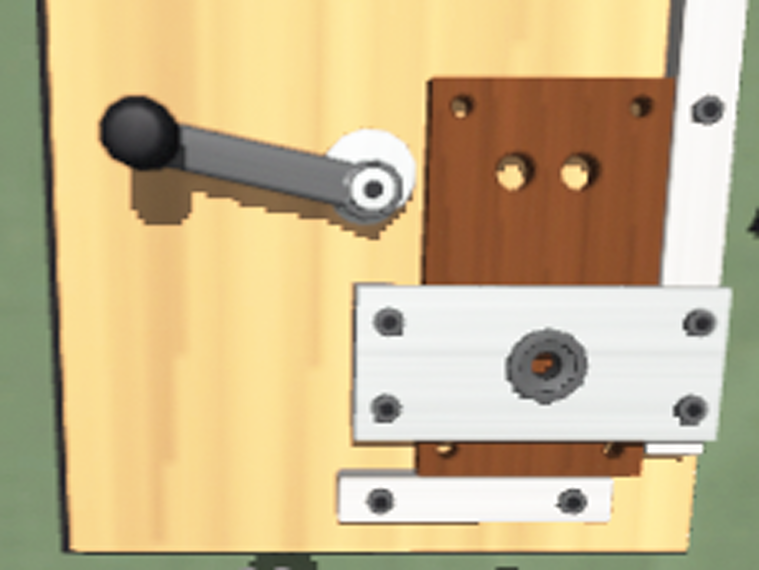

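Board home: the tail is 64–65 mm outside the bridge, it is flush with the fence, and the front is on the stop. Now I place the shut finger behind the handle, turned to its tangent.

Request:
step_arm(
  plan=[
    [[2,-1.3,0,0,0,4],[4,-2.6,1,0,0,8],[6.1,-3.9,4,0,0,12.6],[6.1,-3.9,9,0,0,12.6],[6.1,-3.9,13,0,0,12.6],[6.1,-3.9,15,0,0,12.6],[6.1,-3.9,15,0,0,12.6]],
  ],
)

```text
clock: 13.68
position: [481.2, -43.8, 54.1]
orientation: [-3.139, 0.0, 1.363]
force: [0.0, 0.0, 0.2]
gripper_width: 0.007
```

```bash
python3 - <<'E'
from h import *
np.set_printoptions(precision=2,suppress=True)
s=bot.sense();print(s['position'],s['orientation'],s['force'])
R=Ro.from_euler('xyz',s['orientation']);p0=s['position']
piv=np.array([551.6,-26.5]);a=0.010
J=np.array([[np.cos(a),-np.sin(a)],[np.sin(a),np.cos(a)]])
off=18
for th in np.r_[.22:1.56:.07]:
    q=np.array([-65*np.cos(th),65*np.sin(th)])-off*np.array([np.sin(th),np.cos(th)])
    P=np.r_[piv+J@q,p0[2]]
    print(round(th,2),R.inv().apply(P-p0)/10, np.degrees(th-(a+np.pi/2-s['orientation'][2])).round(1))
im=bot.capture('scene');a=cv2.resize(im[140:320,270:480],(400,360))
im=bot.capture('side');b=cv2.resize(im[190:370,240:440],(400,360));cv2.imwrite('pics/s7.png',np.hstack([a,b])[:,:,::-1])
E
```

```text
[481.17 -43.84  54.14] [-3.14  0.    1.36] [0.03 0.01 0.22]
0.22 [ 1.36  0.03 -0.  ] 0.1
0.29 [ 1.82 -0.08 -0.  ] 4.1
0.36 [ 2.29 -0.16 -0.  ] 8.2
0.43 [ 2.76 -0.2  -0.  ] 12.2
0.5 [ 3.23 -0.21 -0.  ] 16.2
0.57 [ 3.7  -0.19 -0.  ] 20.2
0.64 [ 4.17 -0.13 -0.  ] 24.2
0.71 [ 4.64 -0.04 -0.  ] 28.2
0.78 [ 5.09  0.08 -0.  ] 32.2
0.85 [ 5.54  0.23 -0.  ] 36.2
0.92 [ 5.97  0.41 -0.  ] 40.2
0.99 [ 6.4   0.62 -0.  ] 44.3
1.06 [ 6.8   0.86 -0.01] 48.3
1.13 [ 7.19  1.13 -0.01] 52.3
1.2 [ 7.56  1.43 -0.01] 56.3
1.27 [ 7.9   1.75 -0.01] 60.3
1.34 [ 8.23  2.09 -0.01] 64.3
1.41 [ 8.52  2.46 -0.01] 68.3
1.48 [ 8.8   2.85 -0.01] 72.3
1.55 [ 9.04  3.25 -0.01] 76.3
```

View pics/s7.png

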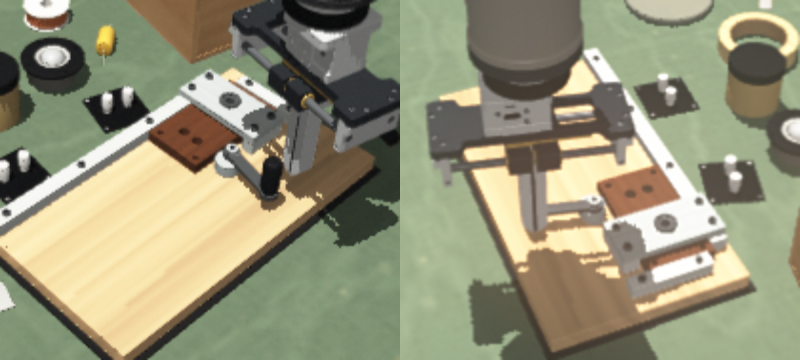

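The finger stands just behind the handle on its -y side. I swing it to about 1.0 rad.

Request:
step_arm(
  plan=[
    [[0.7,0,0,0,0,0],[1.3,0,0,0,0,0],[1.8,-0.1,0,0,0,4],[2.3,-0.15,0,0,0,8],[2.75,-0.2,0,0,0,12],[3.2,-0.2,0,0,0,16],[3.7,-0.2,0,0,0,20],[4.15,-0.15,0,0,0,24],[4.6,-0.05,0,0,0,28],[5.1,0.1,0,0,0,32],[5.55,0.25,0,0,0,36],[6,0.4,0,0,0,40],[6.4,0.6,0,0,0,44],[6.4,0.6,0,0,0,44]],
  ],
)

```text
clock: 15.52
position: [501.3, 16.9, 55.8]
orientation: [3.141, -0.001, 0.595]
force: [0.0, 1.0, 0.1]
gripper_width: 0.004
```

```bash
python3 - <<'E'
from h import *
np.set_printoptions(precision=2,suppress=True)
s=bot.sense();print(s['position'],s['orientation'],s['force'])
R=Ro.from_euler('xyz',s['orientation']);p0=s['position']
piv=np.array([551.6,-26.5]);a=0.010
J=np.array([[np.cos(a),-np.sin(a)],[np.sin(a),np.cos(a)]])
off=18
for th in np.r_[.99:1.66:.07]:
    q=np.array([-65*np.cos(th),65*np.sin(th)])-off*np.array([np.sin(th),np.cos(th)])
    P=np.r_[piv+J@q,p0[2]]
    print(round(th,2),R.inv().apply(P-p0)/10, np.degrees(th-(a+np.pi/2-s['orientation'][2])).round(1))
im=bot.capture('scene');a=cv2.resize(im[140:320,270:480],(400,360))
im=bot.capture('side');b=cv2.resize(im[190:370,240:440],(400,360));cv2.imwrite('pics/s8.png',np.hstack([a,b])[:,:,::-1])
E
```

```text
[501.29  16.91  55.84] [ 3.14 -0.    0.59] [0.03 0.98 0.05]
0.99 [-0.04 -0.09 -0.  ] 0.2
1.06 [ 0.42 -0.2   0.  ] 4.2
1.13 [ 0.89 -0.28  0.  ] 8.2
1.2 [ 1.36 -0.32  0.  ] 12.2
1.27 [ 1.83 -0.33  0.  ] 16.3
1.34 [ 2.3  -0.31  0.  ] 20.3
1.41 [ 2.77 -0.25  0.  ] 24.3
1.48 [ 3.23 -0.16  0.  ] 28.3
1.55 [ 3.69 -0.04  0.  ] 32.3
1.62 [4.13 0.11 0.  ] 36.3
```

View pics/s8.png

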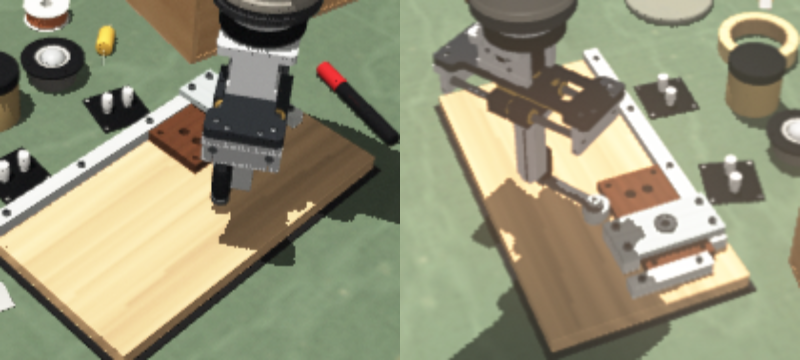

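The lever follows. I continue toward the end of travel.

Request:
step_arm(
  plan=[
    [[0.4,-0.2,0,0,0,4],[0.9,-0.3,0,0,0,8],[1.35,-0.3,0,0,0,12],[1.8,-0.3,0,0,0,16],[2.3,-0.3,0,0,0,20],[2.7,-0.25,0,0,0,24],[3.1,-0.2,0,0,0,27],[3.1,-0.2,0,0,0,27]],
  ],
)

```text
clock: 16.62
position: [523.7, 35.0, 55.2]
orientation: [-3.141, 0.003, 0.123]
force: [-8.9, -0.6, 6.7]
gripper_width: 0.006
```

Request:
step_arm(
  plan=[
    [[0.2,0,0,0,0,1.5],[0.4,0,0,0,0,3],[0.6,0,0,0,0,3],[0.6,0,0,0,0,3]],
  ],
)

```text
clock: 17.12
position: [527.4, 36.4, 54.8]
orientation: [-3.14, 0.008, 0.072]
force: [-21.7, 2.1, 16.0]
gripper_width: 0.006
```

Hard stop felt (22 N at the end of travel). I retreat straight back from the handle, rise and verify.

Request:
step_arm(
  plan=[
    [[-0.6,0,0,0,0,0],[-1.5,0,0,0,0,0],[-2.8,0,0,0,0,0],[-2.8,0,-4,0,0,0],[-2.8,0,-9,0,0,0],[-2.8,2,-14,0,0,0],[-2.8,4,-15.5,0,0,0],[-2.8,5.5,-15.5,0,0,0],[-2.8,5.5,-15.5,0,0,0]],
  ],
)

```text
clock: 18.25
position: [506.5, -21.9, 209.0]
orientation: [3.141, 0.002, 0.068]
force: [-0.7, -0.6, -0.6]
gripper_width: 0.004
```

```bash
python3 - <<'E'
from h import *
s=bot.sense();print(s['position'],s['orientation'],s['force'])
im=bot.capture('wrist');cv2.imwrite('pics/w9.png',im[:,:,::-1])
im=bot.capture('scene');a=cv2.resize(im[140:320,270:480],(400,360))
im=bot.capture('side');b=cv2.resize(im[190:370,240:440],(400,360));cv2.imwrite('pics/s9.png',np.hstack([a,b])[:,:,::-1])
E
```

```text
[506.53261517 -21.94621473 209.00882398] [3.14122827e+00 2.01914955e-03 6.80828556e-02] [-0.68549253 -0.55817348 -0.60303642]
```

View pics/w9.png

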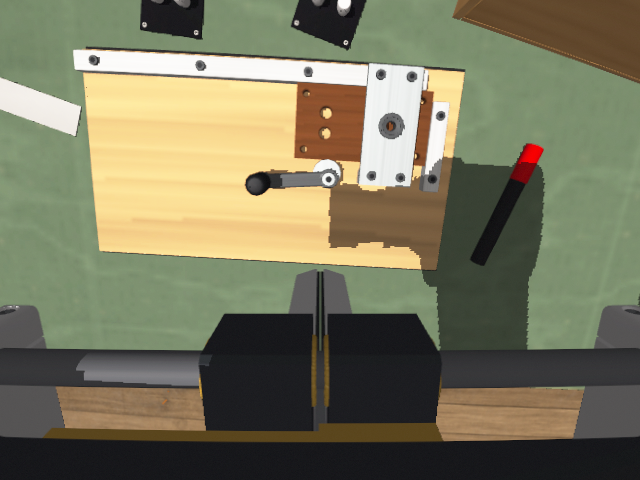

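View pics/s9.png

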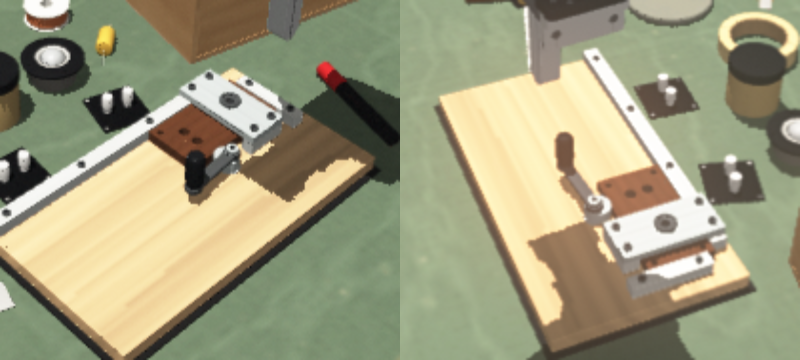

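```bash
python3 - <<'E'
from h import *
np.set_printoptions(precision=1,suppress=True)
im=cv2.imread('pics/w9.png')
w=campose('wrist')
h=cast(w,[(257,184)],81.)[0];p=cast(w,[(328.5,179)],47.)[0];d=h-p
print(h,p,np.hypot(*d[:2]),'cam',np.arctan2(d[1],-d[0])+0.010)
print('tail',cast(w,[(297,83),(295.5,157)],33.),'bridge edge',cast(w,[(370,64),(361,185)],44.),'front',cast(w,[(434,92),(428.5,165)],33.))
cv2.imwrite('pics/w9c.png',cv2.resize(im[50:200,240:460],None,fx=3.5,fy=3.5,interpolation=2))
E
```

```text
[545.5  37.3  81. ] [551.5 -25.4  47. ] 62.949230324634414 cam 1.4853256153330148
tail [[637.8  10.7  33. ]
 [569.6   8.3  33. ]] bridge edge [[656.7 -55.   44. ]
 [547.8 -57.5  44. ]] front [[ 639.5 -119.5   33. ]
 [ 571.4 -123.9   33. ]]
```

View pics/w9c.png

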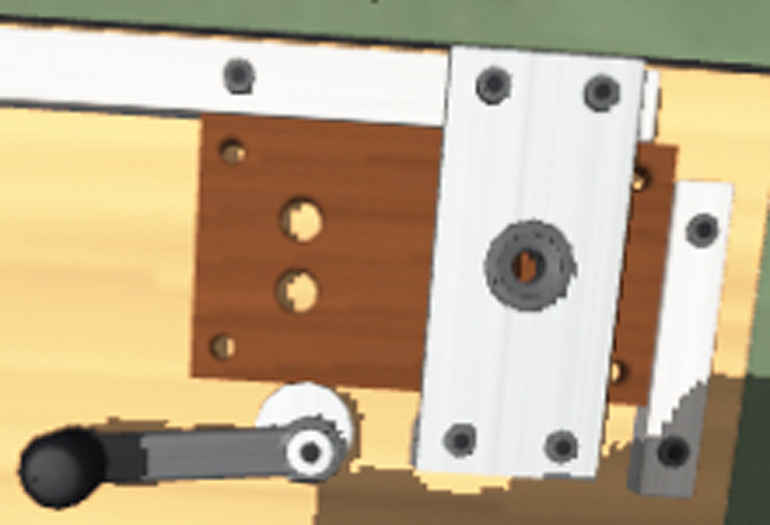

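The cam reads about 1.49 rad, the board is flush with the fence, and its front edge lies along the stop. The robot is clear.

```bash
python3 -c "
from cell import bot
print(bot.sign_off(), bot.sense()['clock'])"
```

```text
the job is handed in; nothing more can be done
the job is handed in; nothing more can be done
```

The board is loaded and clamped in the jig, and the job is handed in after about 18 s; no verdict was reported. I pushed it against the fence with shut fingertips (8 N contact). Then I slid it under the bridge with two fingertips on its tail until it met the end stop (25 N). Last, I swung the cam lever round by its handle to the end of its travel (22 N) and backed the arm clear.

**Last checks, from the camera images:**
- **Cam:** about 1.49 rad, clamped against the board.
- **Fence and squareness:** the far edge looks flush with the fence. The long edge is parallel to it within about 0.005 rad. The short tail edge alone read 0.035 rad, about 0.025 off the jig's 0.010. The bridge edge read 0.013 off in the same picture, so I put most of that down to pixel error.
- **End stop:** the front edge lies along the stop. The tail measured 64–66 mm outside the bridge against a nominal 65, so the gap is under about 1 mm.
- **Bystanders:** the terminals, marker and try square look unmoved by eye; I did not measure them.

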